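# Rock the angle gauge to its mark on a knotty stud

## Robot

A 6-joint arm with a two-finger parallel gripper is mounted at the origin on the work surface. World frame = base frame: x ahead of the robot, y to its left, z up, the work surface at z = 0. Lengths are in m, angles in rad, forces in N, time in s.
With the tool pointing down it reaches from about 0.35 to 0.775 m from the base axis. Payload 5.5 kg.
Tool frame: the origin (TCP) lies midway between the tips of the shut fingers; the grasp point (between the pads) lies 19 mm behind it; z points along the fingers, y is the line along which they close (so a half turn about z gives the same grasp; the last joint's range is limited). The gripper opens to 85 mm and grips with 20 to 120 N. Pads are 22 mm wide; open, the fingers measure 114 mm over their backs; the gripper's body (76 mm by 85 mm) begins 54 mm behind the grasp point. The pads swing forward as they close: fully open they stand 13 mm farther back than shut.
Start: joints at [-1.452, 0.313, 0.046, 1.304, 0, 1.431], TCP at [0.147, -0.556, 0.231] pointing down, gripper open.
Joint ranges: [-2.76, 2.76], [-0.86, 1.69], [-1.03, 1.26], [-2.2, 2.34], [-1.47, 1.5], [-3.14, 3.14]. Speed limits (rad/s): [2.57, 2.57, 3.14, 3.14, 3.14, 3.14].

## Interface

Orientations are given as a unit quaternion [w, x, y, z].
In Python, from bench import status, viewer, ctrl gives the robot as it stands.
- The arm moves only by the tool arm_command, never from a script. Its argument "commands" is a list of rows, each an object with "travel": the shift along the tool's x, y, z in units of 0.02 m (1.0 is 0.02 m), a list of three; "turn": the turn, a rotation vector about the tool's x, y, z in units of 0.1 rad (1.0 is 0.1 rad), a list of three; "hand": the opening, from 0 (shut) to 1 (fully open). A call has 1 to 10 rows; each row shifts and turns the commanded pose from where the row before left it, along the tool's axes as they then stand; what a row does not reach is not made up. A row lasts 1/10 s, in which the tool goes at most 50 mm and 8.59 degrees, less where a joint would pass 70% of its speed; a pose out of reach is approached as far as the arm can. A call with a number of a shift or a turn outside -1 to 1 is refused whole. A call with a gripper value outside its range is refused whole. The fingers move at their own pace and stop on an object; the grip force is fixed at half the most. Time passes only in rows, so rows that do not move let the fingers close. It gives the time, the measured TCP pose, the force, the opening and the grip force at its end, in the units of the state.
- status.sense(): the state, without advancing time (a new reading comes with each control period).
- viewer.get_image(name): name is "side" or "top" or "wrist"; returns the picture (400x640x3 uint8, red, green, blue); there is no depth.
- viewer.camera_model(name): a dict with "vfov" (degrees; the focal length in pixels is half the picture's height over the tangent of half this angle, whatever the lens; pixels are square), "cx", "cy" (the principal point, pixels), "rvec" (rotation vector, rad) and "tvec" (3), from world to camera coordinates, as OpenCV has them. Camera axes: x right, y down, z forward; pixel columns grow to the right and rows downward; lengths in m; the calibration is good to about 2 mm. A picture is of the moment at which its call begins: read the wrist's pose just before it. camera_model takes no time and is no camera call; for the wrist camera it gives the pose at the moment of the call.
- ctrl.job_done(): hands the job in; it is judged then, once.
Trained networks look in the newest picture that a camera, given by its name, has taken for a name from the list of things; names that differ only in an ending like _2 or _b are one class to them, and where a whole thing is asked for, a point or a joint stands for the part that bears it (a point fixed in the world has none). Each returns a list of dicts, best first, with "p" (0 to 1); they miss things now and then, are a little off and sometimes report something else, mostly with a low value. They report only what shows in the picture. A call takes as long as a camera call. They do not tell look-alikes from the thing itself.
- viewer.recognise(label, camera): "box" ([left, top, width, height] in pixels, round what is visible of it).
The state is a dict: "t": time; "q": joint angles; "qd": joint speeds; "joint_torque": joint torques, N m; "ee_pos": TCP position; "tcp_rot": TCP orientation; "wrist_force": force on the tool from outside, world axes, zero at the start; "ft_torque": the same for the moment, N m; "gripper_width": finger opening in m; "grip_force": force on a finger pad.
Only numpy, scipy, OpenCV 4.12 (cv2) and the standard library are available. Lean on these libraries where they do the work, as an engineer would, in place of code of your own. Each camera call takes 0.05 s, during which the arm holds its last target. There are 200 camera calls.

## Task

Take the angle gauge off the joist offcut by the grip on its top and set it level on top of the swollen knot in the middle of the stud, its length along the stud. Then, keeping its sole on the knot and without pressing hard, rock it lengthwise along the stud until its swinging pointer settles between the two prongs of the mark, and finish while holding it still there in the gripper, resting on the knot; do not let go. Leave the other things on the bench alone.

Things in the scene. Friction and masses are not known exactly. Their poses are not given: they have to be found in the camera images.
- gauge_grip (a point): Centre of the rubber grip (28 mm x by 36 mm y by 46 mm high) on top of the loose angle gauge (0.25 to 0.45 kg): an aluminium case with a white dial on a steel sole. Axes: x out of the dial (at the start roughly world +x), y along the sole, z up. The case's top, 112 mm along y, lies 23 mm below this point. Take either pair of grip faces from above. The dial is recessed.
- gauge_sole (a point): Centre of the underside of the gauge's flat sole, 139 mm below the grip centre along the gauge's z; same axes. The sole is 44 mm (x) by 150 mm (y) by 10 mm thick.
- pointer (a joint): Angle (rad) of the dark weighted pointer that swings on the dial from a pivot 104 mm above the sole. 0 = square to the sole, positive = tip towards the gauge's +y. It comes to hang plumb, so it reads minus the gauge's turn about its own +x: lowering the sole's +y end by an angle makes it grow by that angle. It swings at about 2 Hz and settles in 1 to 2 s.
- mark (a joint): Angle (rad) at which the mark is set on the dial, counted as for the pointer: 0.15 to 0.26, so always on the +y half. The mark is a dark two-pronged fork at the pointer tip's radius, 13 mm between its prongs; it stays where it is set.
- pointer_tip (a point): Tip of the pointer, 80 mm from its pivot.
- mark_tip (a point): Middle of the fork of the mark, 80 mm from the pivot; the pointer is on the mark when its tip is here.
- stud: Stud block, fixed to the bench: pale timber 45 mm (x) by 220 mm (y) by 65 mm high, with a swollen knot across the middle of its upper face. The origin is the centre of its underside; y runs along the stud.
- stud_crest (a point): Highest point of the knot, 87 mm above the bench, in the middle of the stud. The knot's swell is part of a round of 55 mm radius about an axis along the stud's x, 55 mm below this point; it stands 22 mm above the stud's flat upper face, so the gauge's sole can rock about 0.33 rad each way.
- offcut: Joist offcut, fixed, 97 mm (x) by 180 mm (y) by 47 mm high, on which the gauge stands at the start; origin at the centre of its underside.
- hammer: Bystander: claw hammer, 280 mm long, lying; origin at its underside; leave it alone.
- screwdriver: Bystander: screwdriver, 190 mm long, lying; origin at its underside; leave it alone.
- tape: Bystander: tape measure, about 70 mm across, 36 mm high; origin at its underside; leave it alone.
- packer: Bystander: plywood packer, 40 x 90 x 12 mm; origin at its underside; leave it alone.
- bracket: Bystander: steel angle bracket, 60 x 40 x 53 mm; origin at its underside; leave it alone.
- glue: Bystander: glue bottle, 60 mm across, 170 mm high; origin at its underside; leave it alone.
- jar: Bystander: glass jar, 72 mm across, 90 mm high; origin at its underside; leave it alone.
- tin: Bystander: tin, 70 mm across, 80 mm high; origin at its underside; leave it alone.
Mind the look-alikes: they are no part of the job. What is shaped like the offcut but pink or purple is not meant.

How it is judged:
By the outcome, as a careful person would: the job done as asked, in the order asked, and still so for the second after the job is handed in, while the arm keeps its last pose, push and grip.
It also fails if it takes over 48 s, if anything falls off the work surface, if the arm or the gripper's body presses on something with over 40 N, if the wrist force passes 120 N, or if a joint passes its speed limit or range.

## Working session

There is one attempt and no reset: what is moved stays moved. The work goes in short steps, Python scripts to look and compute and a tool call to move; the robot and the scene stay as the last step left them, time stands still between calls to the robot, and variables do not carry over. Pictures are saved under pics/ and viewed, at most 10 in all, crops included, and the job is handed in when it is done.

Besides the shell and the picture viewer there is one more tool, called after ">>>" as name(argument=value, ...) on one line, values as JSON. arm_command: Moves the arm, as the interface text tells. Its arguments: {"type":"object","properties":{"commands":{"type":"array"}},"required":["commands"]}

```bash
mkdir -p pics; cat > h.py <<'E'
import numpy as np, cv2
from bench import status, viewer, ctrl
def cam(n):
    m=viewer.camera_model(n); f=200/np.tan(np.radians(m["vfov"])/2)
    R=cv2.Rodrigues(np.array(m["rvec"],float))[0]; t=np.array(m["tvec"],float)
    return f,m["cx"],m["cy"],R,t
def proj(c,P):
    f,cx,cy,R,t=c; p=R@np.array(P)+t; return np.array([f*p[0]/p[2]+cx,f*p[1]/p[2]+cy])
def ray(c,u,v):
    f,cx,cy,R,t=c; d=R.T@np.array([(u-cx)/f,(v-cy)/f,1]); return -R.T@t,d/np.linalg.norm(d)
def onz(c,u,v,z):
    o,d=ray(c,u,v); return o+d*(z-o[2])/d[2]
def tri(rs):
    A=sum(np.eye(3)-np.outer(d,d) for o,d in rs); b=sum((np.eye(3)-np.outer(d,d))@o for o,d in rs)
    return np.linalg.solve(A,b)
def save(n,f):
    im=viewer.get_image(n); cv2.imwrite("pics/"+f,cv2.cvtColor(im,cv2.COLOR_RGB2BGR)); return im
E
cat > a.py <<'E'
from h import *
np.set_printoptions(precision=3,suppress=True)
for n in("side","top"):
    save(n,n+"0.png"); c=cam(n); print(n,c[0],c[1],c[2],-c[3].T@c[4],c[3][2], viewer.camera_model(n).keys())
    for l in("gauge_grip","gauge_sole","pointer_tip","mark_tip","stud","stud_crest","offcut"):
        print(l,[(np.round(r["box"],1),round(r["p"],2)) for r in viewer.recognise(l,n)[:3]])
print(status.sense())
a=cv2.imread("pics/top0.png");b=cv2.imread("pics/side0.png")
E
python3 a.py
```

```text
side 428.2583345955019 321.2745773224092 199.57846729424298 [0.034 0.951 0.862] [ 0.371 -0.742 -0.559] dict_keys(['vfov', 'cx', 'cy', 'rvec', 'tvec'])
gauge_grip [(array([332.1, 148.7,  33.6,  52.3]), 0.84)]
gauge_sole [(array([331.5, 147.3,  30.6,  54.9]), 0.65)]
pointer_tip []
mark_tip []
stud [(array([278. , 233.5,  43.7,  67.1]), 0.75)]
stud_crest [(array([277.6, 234.1,  43.6,  71.9]), 0.84)]
offcut [(array([341.5, 282.4,  56.9,  69.9]), 0.83), (array([380. , 182.1,  27.7,  38.4]), 0.77), (array([322.2, 180.4,  49.3,  37.3]), 0.62)]
top 411.99131325915545 322.4792620091506 200.54927546243644 [ 0.303 -0.011  1.602] [ 0.135 -0.005 -0.991] dict_keys(['vfov', 'cx', 'cy', 'rvec', 'tvec'])
gauge_grip [(array([356.3, 190.2,  37.3,  17.2]), 0.78), (array([239.5, 197.8,  61.7,  17.4]), 0.48)]
gauge_sole [(array([353.6, 189.2,  40.7,  15.8]), 0.76)]
pointer_tip [(array([176.5, 186.9,  24.2,  17.5]), 0.42), (array([437.7, 166.6,  22.8,  26.8]), 0.4)]
mark_tip [(array([308.1, 200.1,  18.9,  17.6]), 0.72), (array([350.9, 188.8,  42.5,  20.8]), 0.56)]
stud [(array([239.4, 198.3,  57.8,  17.9]), 0.98)]
stud_crest [(array([239.3, 197.5,  61.9,  22.2]), 0.8)]
offcut [(array([346.4, 184.5,  49.8,  34.6]), 0.74), (array([367.2, 235.6,  53.9,  35.1]), 0.74)]
{'t': 0.8, 'q': array([-1.452,  0.313,  0.046,  1.304, -0.   ,  1.431]), 'qd': array([-0.   ,  0.   ,  0.   ,  0.   , -0.001, -0.001]), 'joint_torque': array([ -0.001, -48.039,  29.88 ,  -0.   ,  -0.   ,  -0.   ]), 'ee_pos': array([ 0.147, -0.556,  0.231]), 'tcp_rot': array([ 0.   ,  0.992,  0.129, -0.   ]), 'wrist_force': array([-0.065, -0.217, -0.561]), 'ft_torque': array([-0.007,  0.014,  0.028]), 'grip_force': 0.0, 'gripper_width': 0.08523471698972}
```

```bash
python3 - <<'E'
import cv2
for n,(x0,y0,x1,y1) in(("top",(200,130,460,300)),("side",(240,110,460,370))):
    a=cv2.imread(f"pics/{n}0.png")[y0:y1,x0:x1]; s=3 if n=="top" else 2.3
    cv2.imwrite(f"pics/{n}0c.png",cv2.resize(a,None,fx=s,fy=s,interpolation=cv2.INTER_CUBIC))
E
```

```text
(no output)
```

View pics/top0c.png

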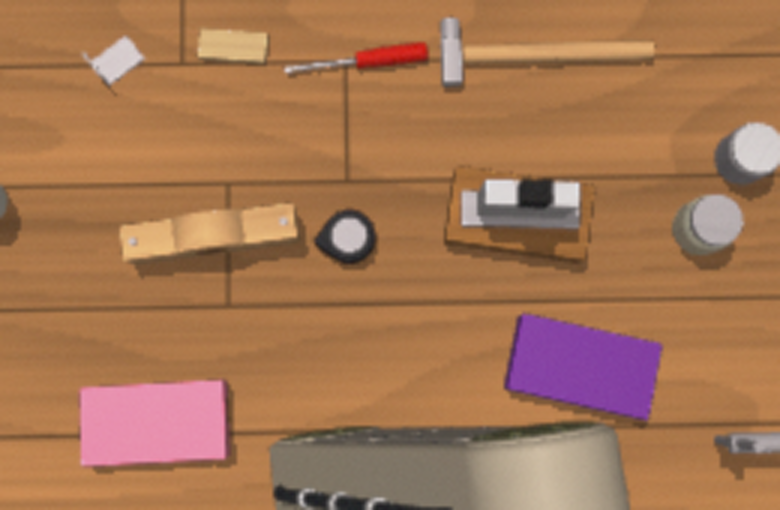

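View pics/side0c.png

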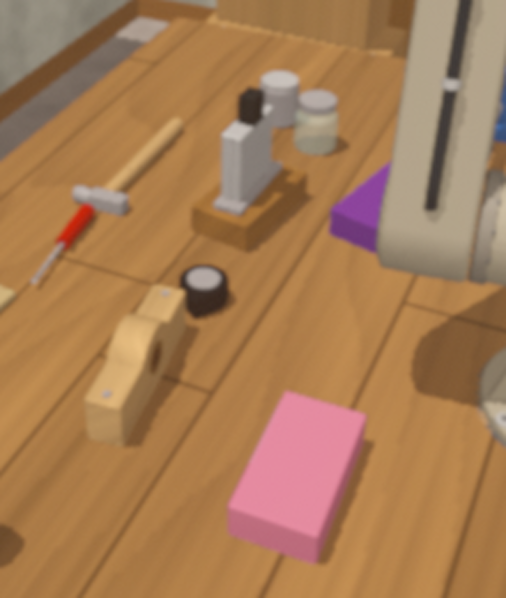

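The top view shows the gauge on the brown offcut, its black grip at about px (379,194), and the stud at (270,207) with screws at the crop positions (132,241) and (283,222). The pink and purple blocks are decoys. The side view has the grip at about (349,156) and the knot at about (300,260).

```bash
cat > b.py <<'E'
from h import *
np.set_printoptions(precision=4,suppress=True)
def dark(im,x0,y0,x1,y1,th=70):
    g=cv2.cvtColor(im,cv2.COLOR_BGR2GRAY)[y0:y1,x0:x1]; m=(g<th).astype(np.uint8)
    n,l,s,c=cv2.connectedComponentsWithStats(m); k=1+np.argmax(s[1:,4]); print("blob",s[k]+[x0,y0,0,0,0]); return c[k]+[x0,y0]
T,S=cam("top"),cam("side"); t=cv2.imread("pics/top0.png"); s=cv2.imread("pics/side0.png")
a=dark(t,366,182,392,204); b=dark(s,338,142,362,170)
print("grip px",a,b); G=tri([ray(T,*a),ray(S,*b)]); print("grip",G,proj(T,G)-a,proj(S,G)-b)
# stud screws
tp=[np.array(p)/3+[200,130] for p in((132,241),(283,222))]; sp=[np.array(p)/2.3+[240,110] for p in((106,394),(166,293))]
P=[tri([ray(T,*x),ray(S,*y)]) for x,y in zip(tp,sp)]; print("screws",P,"mid",(P[0]+P[1])/2,"len",np.linalg.norm(P[0]-P[1]))
Z=[onz(T,*x,.065) for x in tp]; print("at .065",Z,"mid",(Z[0]+Z[1])/2,"yaw",np.arctan2(-(Z[1]-Z[0])[0]*-1,-(Z[1]-Z[0])[1]),"dir",(Z[0]-Z[1]))
# gauge case top edge, z=.163 (47+139-23)
e=[onz(T,x/3+200,y/3+130,.163) for x,y in((483,180),(580,182),(483,206),(580,207))]; print("case top",e)
c=cam("wrist"); print("wrist pos",-c[3].T@c[4],"R rows",c[3],"f",c[0]); save("wrist","w0.png")
E
python3 b.py
```

```text
blob [373 190  11  10 100]
blob [344 149  10  15 122]
grip px [378.11 194.23] [348.5082 156.0082]
grip [ 0.5137 -0.2125  0.1884] [0.0106 0.028 ] [-0.0312 -0.0039]
screws [array([0.4791, 0.2749, 0.0665]), array([0.4997, 0.0861, 0.067 ])] mid [0.4894 0.1805 0.0668] len 0.18991218597175705
at .065 [array([0.4797, 0.2754, 0.065 ]), array([0.5004, 0.0864, 0.065 ])] mid [0.4901 0.1809 0.065 ] yaw 0.10916404726476975 dir [-0.0207  0.189   0.    ]
case top [array([ 0.5337, -0.1561,  0.163 ]), array([ 0.5294, -0.2704,  0.163 ]), array([ 0.5027, -0.1551,  0.163 ]), array([ 0.4996, -0.2692,  0.163 ])]
wrist pos [ 0.2182 -0.5376  0.3737] R rows [[ 0.2562 -0.9666 -0.0003]
 [-0.9248 -0.2452  0.2909]
 [-0.2813 -0.0742 -0.9568]] f 360.5695761122309
```

Grip at (0.514,-0.2125,0.188), against 0.186 from the text. Stud mid is (0.490,0.181), yaw 0.109. Both agree with the given sizes. Next I move to look at the dial from +x.

>>> arm_command(commands=[{"travel": [0.5, -0.2, -0.2], "turn": [0, 0, 0], "hand": 1}, {"travel": [0.97, -0.4, -0.2], "turn": [0, 0, 0], "hand": 1}, {"travel": [0.97, -0.4, -0.2], "turn": [0, 0, 0], "hand": 1}, {"travel": [0.97, -0.4, -0.2], "turn": [0, 0, 0], "hand": 1}, {"travel": [0.97, -0.4, -0.2], "turn": [0, 0, 0], "hand": 1}, {"travel": [0.97, -0.4, -0.2], "turn": [0, 0, 0], "hand": 1}, {"travel": [0.97, -0.4, -0.2], "turn": [0, 0, 0], "hand": 1}, {"travel": [0.97, -0.4, -0.2], "turn": [0, 0, 0], "hand": 1}, {"travel": [0.97, -0.4, 0], "turn": [0, 0, 0], "hand": 1}, {"travel": [0.97, -0.4, 0], "turn": [0, 0, 0], "hand": 1}])

```text
t: 1.85
ee_pos: [0.3073, -0.4341, 0.264]
tcp_rot: [0.0, 0.992, 0.129, 0.0]
wrist_force: [-0.8, -0.1, -0.2]
gripper_width: 0.0856
grip_force: 0.0
```

>>> arm_command(commands=[{"travel": [0.97, -0.4, 0], "turn": [0, 0, 0], "hand": 1}, {"travel": [0.97, -0.4, 0], "turn": [0, 0, 0], "hand": 1}, {"travel": [0.97, -0.4, 0], "turn": [0, 0, 0], "hand": 1}, {"travel": [0.97, -0.4, 0], "turn": [0, 0, 0], "hand": 1}, {"travel": [0.97, -0.4, 0], "turn": [0, 0, 0], "hand": 1}, {"travel": [0.97, -0.4, 0], "turn": [0, 0, 0], "hand": 1}, {"travel": [0.97, -0.4, 0], "turn": [0, 0, 0], "hand": 1}, {"travel": [0.97, -0.4, 0], "turn": [0, 0, 0], "hand": 1}, {"travel": [0.97, -0.4, 0], "turn": [0, 0, 0], "hand": 1}, {"travel": [0.97, -0.4, 0], "turn": [0, 0, 0], "hand": 1}])

```text
t: 2.85
ee_pos: [0.4741, -0.3069, 0.2637]
tcp_rot: [0.0, 0.992, 0.129, 0.0]
wrist_force: [-0.8, 0.0, -0.3]
gripper_width: 0.0851
grip_force: 0.0
```

>>> arm_command(commands=[{"travel": [0.97, -0.4, 0], "turn": [0, 0, 0], "hand": 1}, {"travel": [0.97, -0.4, 0], "turn": [0, 0, 0], "hand": 1}, {"travel": [0.97, -0.4, 0], "turn": [0, 0, 0.9], "hand": 1}, {"travel": [0.8, 0, 0], "turn": [0, 0, 1], "hand": 1}, {"travel": [0.8, 0, 0], "turn": [0, 0, 1], "hand": 1}, {"travel": [0.6, 0, 0], "turn": [0, -1, 0], "hand": 1}, {"travel": [0.6, 0, 0], "turn": [0, -1, 0], "hand": 1}, {"travel": [0, 0, 0], "turn": [0, -1, 0], "hand": 1}, {"travel": [0, 0, 0], "turn": [0, -1, 0], "hand": 1}, {"travel": [0, 0, 0], "turn": [0, 0, 0], "hand": 1}])

```text
t: 3.85
ee_pos: [0.5813, -0.2662, 0.2531]
tcp_rot: [-0.006, 0.979, -0.014, -0.205]
wrist_force: [-0.3, -0.7, -1.3]
gripper_width: 0.0854
grip_force: 0.0
```

```bash
cat > w.py <<'E'
from h import *
import sys
np.set_printoptions(precision=4,suppress=True)
s=status.sense(); print(s["t"],s["q"],s["ee_pos"],s["tcp_rot"],s["wrist_force"])
f=sys.argv[1]; save("wrist",f); c=cam("wrist"); np.save("pics/"+f+".npy",np.array(c,dtype=object),allow_pickle=True)
for l in("gauge_grip","gauge_sole","pointer_tip","mark_tip"): print(l,[(np.round(r["box"],1),round(r["p"],2)) for r in viewer.recognise(l,"wrist")[:2]])
print(proj(c,[.515,-.2125,.186]),proj(c,[.515,-.2125,.047]))
E
python3 w.py w1.png
```

```text
3.85 [-0.4755  0.8706  0.9587  2.0366 -0.1691  2.7266] [ 0.5813 -0.2662  0.2531] [-0.0057  0.9787 -0.0138 -0.2045] [-0.3103 -0.7306 -1.339 ]
gauge_grip [(array([259.8, 152.9,  17.4,  49.8]), 0.74), (array([177.5, 126.7, 174.9, 163.6]), 0.73)]
gauge_sole [(array([175.5, 124.2, 173.2, 170.3]), 0.73)]
pointer_tip [(array([261.4, 149.3,  14.7,  53.7]), 0.62)]
mark_tip [(array([242.9, 145.8,  19.2,  15.8]), 0.72), (array([  0.1, 124.2,  42.4,  61.6]), 0.21)]
[250.6241 247.9364] [273.0653 143.4497]
```

View pics/w1.png

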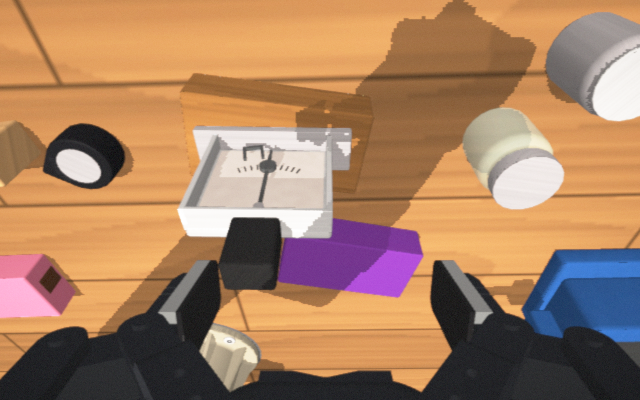

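The wrist view shows the dial: pivot near (259,206), pointer going to about (267,166), and the fork at about (254,152) on the +y (left, tape) side. I'll zoom in on it.

```bash
python3 - <<'E'
import cv2
a=cv2.imread("pics/w1.png")[120:295,170:360]
cv2.imwrite("pics/w1c.png",cv2.resize(a,None,fx=4,fy=3.4*1,interpolation=cv2.INTER_CUBIC))
E
```

```text
(no output)
```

View pics/w1c.png

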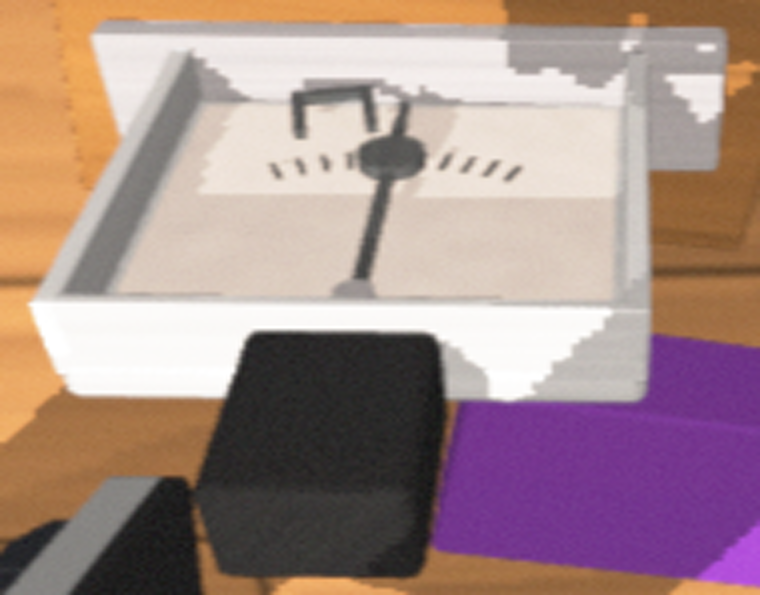

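```bash
cat > f.py <<'E'
from h import *
from scipy.optimize import least_squares
np.set_printoptions(precision=4,suppress=True)
c=tuple(np.load("pics/w1.png.npy",allow_pickle=True))
px=lambda x,y:np.array([x/4+170,y/3.4+120])-.3
obs=[((.022,.075,0),px(94,22)),((.022,-.075,0),px(727,29)),(("a",.056,.116),px(33,303)),(("a",-.056,.116),px(651,303)),
 ((.014,.018,.162),px(198,492)),((.014,-.018,.162),px(432,492)),((-.014,.018,.162),px(224,573)),((-.014,-.018,.162),px(418,575))]
T=cam("top"); tg=np.array([378.11,194.23])
def W(p,q):
    x,y,yaw,z=p[:4]; q=np.array(q,float); cs,sn=np.cos(yaw),np.sin(yaw)
    return np.array([x+cs*q[0]-sn*q[1],y+sn*q[0]+cs*q[1],z+q[2]])
def res(p): 
    return np.concatenate([proj(c,W(p,[p[4] if q[0]=="a" else q[0],q[1],q[2]]))-o for q,o in obs])
r=least_squares(res,[.515,-.2125,-.03,.047,.018]); print("x y yaw z a",r.x); print(r.fun.reshape(-1,2)); p=r.x
# dial plane b: from tip & pivot height
def plane(px_,b):
    o,d=ray(c,*px_); n=W(p,[1,0,0])-W(p,[0,0,0]); t=n@(W(p,[b,0,0])-o)/(n@d); w=o+d*t-W(p,[0,0,0])
    cs,sn=np.cos(p[2]),np.sin(p[2]); return np.array([-sn*w[0]+cs*w[1],w[2]])
for b in(-.005,0,.005,.01,.015):
    print(b,"pivot",plane(px(356,285),b),"tip",plane(px(405,102),b),"prongs",plane(px(300,135),b),plane(px(373,130),b),"bar",plane(px(300,95),b),plane(px(368,88),b))
    P=np.array([0,.104])
    for n,q in(("tip",(405,102)),("prL",(300,135)),("prR",(373,130)),("barL",(300,95)),("barR",(370,90))):
        v=plane(px(*q),b)-P; print("   ",n,np.arctan2(v[0],-v[1]),np.hypot(*v))
E
python3 f.py
```

```text
x y yaw z a [ 0.511  -0.2142 -0.0431  0.0463  0.0198]
[[ 2.8575 -0.2332]
 [-0.5164 -0.145 ]
 [ 0.7177 -1.0741]
 [ 0.3678  0.8546]
 [-1.3221 -1.2141]
 [-3.5277 -0.5607]
 [-0.5883  1.1995]
 [ 3.1167  1.1947]]
-0.005 pivot [0.0054 0.0819] tip [ 0.005  -0.0016] prongs [0.0286 0.0165] [0.0111 0.0135] bar [ 0.0323 -0.0048] [ 0.0155 -0.0092]
    tip 0.04731447833837798 0.10574362213163031
    prL 0.31608130955301433 0.09206479732421997
    prR 0.12221380921999675 0.0911750565722904
    barL 0.2887109204818782 0.11353637119997143
    barR 0.1313686254024552 0.11307212938799875
0 pivot [0.0041 0.0876] tip [0.0037 0.0062] prongs [0.0267 0.0238] [0.0096 0.0209] bar [0.0303 0.003 ] [ 0.0139 -0.0012]
    tip 0.037434737329632 0.0979122125023443
    prL 0.32139800994435197 0.084500266753951
    prR 0.11533697047668202 0.08364570524776517
    barL 0.2916016626175129 0.10542627756378022
    barR 0.12634898356206198 0.10499199594476659
0.005 pivot [0.0027 0.0933] tip [0.0023 0.0139] prongs [0.0248 0.0312] [0.0081 0.0283] bar [0.0283 0.0109] [0.0123 0.0067]
    tip 0.02583852706249024 0.09009202097402
[... 225 characters left out ...]
ip [0.001  0.0217] prongs [0.0228 0.0385] [0.0066 0.0357] bar [0.0263 0.0187] [0.0107 0.0147]
    tip 0.012040094854855158 0.08228624599384385
    prL 0.3355084117155568 0.06938071488564708
    prR 0.09705706472671767 0.06860277599278397
    barL 0.2989597813343983 0.08920945401921117
    barR 0.11357133930105744 0.0888418305325111
0.015 pivot [0.0001 0.1047] tip [-0.0003  0.0295] prongs [0.0209 0.0458] [0.0052 0.0431] bar [0.0243 0.0266] [0.0091 0.0227]
    tip -0.00464657061856283 0.07449941923818836
    prL 0.3451505742916774 0.061828019048477255
    prR 0.0845434518411508 0.06109308206336083
    barL 0.30374216440821233 0.08110339669926751
    barR 0.10526710584977383 0.08077381830853005
```

The fit puts the grip at about (0.513,-0.2135), yaw -0.04, and the pointer reads 0. The mark is at about 0.205 rad. Next I level the tool and go over the grip.

>>> arm_command(commands=[{"travel": [0, 0, 0], "turn": [0, 1, 0], "hand": 1}, {"travel": [0, 0, 0], "turn": [0, 1, 0], "hand": 1}, {"travel": [0, 0, 0], "turn": [0, 1, 0], "hand": 1}, {"travel": [0, 0, 0], "turn": [0, 1, 0], "hand": 1}, {"travel": [-0.8, -0.6, 0], "turn": [0, 0, 0.1], "hand": 1}, {"travel": [-0.8, -0.6, 0], "turn": [0, 0, 0], "hand": 1}, {"travel": [-0.8, -0.6, 0], "turn": [0, 0, 0], "hand": 1}, {"travel": [-0.8, -0.6, 0], "turn": [0, 0, 0], "hand": 1}, {"travel": [0, 0, 0], "turn": [0, 0, 0], "hand": 1}])

```text
t: 5.0
ee_pos: [0.5138, -0.2147, 0.2661]
tcp_rot: [0.001, 1.0, -0.021, 0.003]
wrist_force: [0.8, -0.1, -0.2]
gripper_width: 0.0852
grip_force: 0.0
```

>>> arm_command(commands=[{"travel": [0, 0, 1], "turn": [0, 0, 0], "hand": 1}, {"travel": [0, 0, 1], "turn": [0, 0, 0], "hand": 1}, {"travel": [0, 0, 1], "turn": [0, 0, 0], "hand": 1}, {"travel": [0, 0, 1], "turn": [0, 0, 0], "hand": 1}, {"travel": [0, 0, 0.8], "turn": [0, 0, 0], "hand": 1}, {"travel": [0, 0, 0], "turn": [0, 0, 0], "hand": 1}])

```text
t: 5.6
ee_pos: [0.5154, -0.2162, 0.1658]
tcp_rot: [0.0, 1.0, -0.021, -0.0]
wrist_force: [0.1, -1.0, 0.6]
gripper_width: 0.0857
grip_force: 0.0
```

```bash
python3 w.py w2.png
```

```text
5.6 [-0.5408  0.3093 -0.1217  1.1398 -0.      2.6426] [ 0.5154 -0.2162  0.1658] [ 0.      0.9998 -0.0209 -0.    ] [ 0.1452 -1.0397  0.604 ]
gauge_grip [(array([188.9, 162.8, 259.6, 201.7]), 0.64), (array([309.3, 188. ,  21.8,  35.9]), 0.45)]
gauge_sole [(array([185.3, 164.5, 260. , 205.8]), 0.88), (array([553.5, 152.3,  85.2, 108.6]), 0.53)]
pointer_tip [(array([309.8, 187.4,  21.2,  36.9]), 0.58)]
mark_tip [(array([280.6, 186.4,  31.3,  13.6]), 0.74)]
[313.0304 289.3849] [318.8334 191.4001]
```

View pics/w2.png

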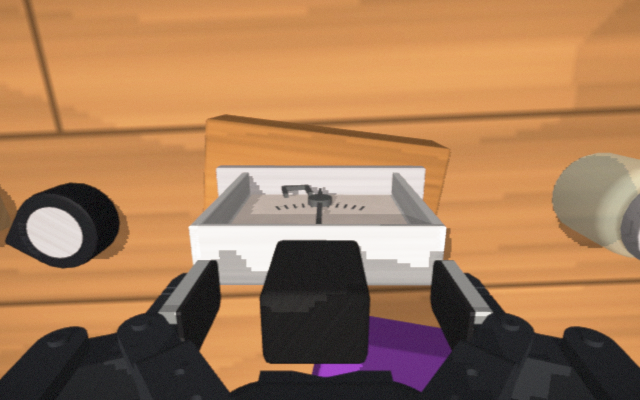

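The gauge is square to the tool, and the grip at about x=315 sits slightly left of the fingers' middle (325). I shift about 3 mm to +y, then close.

>>> arm_command(commands=[{"travel": [-0.05, -0.15, -0.15], "turn": [0, 0, 0], "hand": 1}, {"travel": [0, 0, 0], "turn": [0, 0, 0], "hand": 0}, {"travel": [0, 0, 0], "turn": [0, 0, 0], "hand": 0}, {"travel": [0, 0, 0], "turn": [0, 0, 0], "hand": 0}, {"travel": [0, 0, 0], "turn": [0, 0, 0], "hand": 0}, {"travel": [0, 0, 0], "turn": [0, 0, 0], "hand": 0}, {"travel": [0, 0, 0], "turn": [0, 0, 0], "hand": 0}, {"travel": [0, 0, 0], "turn": [0, 0, 0], "hand": 0}])

```text
t: 6.65
ee_pos: [0.5161, -0.2133, 0.1691]
tcp_rot: [-0.0, 1.0, -0.021, 0.0]
wrist_force: [0.0, 2.5, 2.3]
gripper_width: 0.0354
grip_force: 60.1
```

>>> arm_command(commands=[{"travel": [0, 0, -0.5], "turn": [0, 0, 0], "hand": 0}, {"travel": [0, 0, -1], "turn": [0, 0, 0], "hand": 0}, {"travel": [0, 0, -1], "turn": [0, 0, -0.5], "hand": 0}, {"travel": [0, 0, -1], "turn": [0, 0, -1], "hand": 0}, {"travel": [0, 0, -1], "turn": [0, 0, -1], "hand": 0}, {"travel": [0, 0, -1], "turn": [0, 0, -1], "hand": 0}, {"travel": [0, 0, -0.5], "turn": [0, 0, -1], "hand": 0}, {"travel": [0, 0, 0], "turn": [0, 0, -1], "hand": 0}, {"travel": [0, 0, 0], "turn": [0, 0, -1], "hand": 0}, {"travel": [0, 0, 0], "turn": [0, 0, -1], "hand": 0}])

```text
t: 7.65
ee_pos: [0.5157, -0.2138, 0.289]
tcp_rot: [-0.0, 0.937, 0.349, -0.0]
wrist_force: [0.6, -0.1, -3.6]
gripper_width: 0.0355
grip_force: 60.6
```

>>> arm_command(commands=[{"travel": [0, 0, 0], "turn": [0, 0, -1], "hand": 0}, {"travel": [0, 0, 0], "turn": [0, 0, -1], "hand": 0}, {"travel": [0, 0, 0], "turn": [0, 0, -1], "hand": 0}, {"travel": [0, 0, 0], "turn": [0, 0, -1], "hand": 0}, {"travel": [0, 0, 0], "turn": [0, 0, -1], "hand": 0}, {"travel": [0, 0, 0], "turn": [0, 0, -1], "hand": 0}, {"travel": [0, 0, 0], "turn": [0, 0, -1], "hand": 0}, {"travel": [0, 0, 0], "turn": [0, 0, -1], "hand": 0}, {"travel": [0, 0, 0], "turn": [0, 0, -1], "hand": 0}, {"travel": [0, 0, 0], "turn": [0, 0, -1], "hand": 0}])

```text
t: 8.65
ee_pos: [0.5156, -0.2137, 0.2889]
tcp_rot: [-0.0, 0.655, 0.755, -0.0]
wrist_force: [-0.8, 0.4, -2.7]
gripper_width: 0.0353
grip_force: 60.6
```

>>> arm_command(commands=[{"travel": [0, 0, 0], "turn": [0, 0, -1], "hand": 0}, {"travel": [0, 0, 0], "turn": [0, 0, -1], "hand": 0}, {"travel": [0, 0, 0], "turn": [0, 0, -1], "hand": 0}, {"travel": [0, 0, 0], "turn": [0, 0, -1], "hand": 0}, {"travel": [0, 0, 0], "turn": [0, 0, -1], "hand": 0}, {"travel": [0, 0, 0], "turn": [0, 0, -1], "hand": 0}, {"travel": [0, 0, 0], "turn": [0, 0, -1], "hand": 0}, {"travel": [0, 0, 0], "turn": [0, 0, -1], "hand": 0}, {"travel": [0, 0, 0], "turn": [0, 0, -1], "hand": 0}, {"travel": [0, 0, 0], "turn": [0, 0, -1], "hand": 0}])

```text
t: 9.65
ee_pos: [0.5156, -0.2138, 0.2889]
tcp_rot: [-0.001, 0.213, 0.977, -0.0]
wrist_force: [-0.0, 0.2, -2.9]
gripper_width: 0.0356
grip_force: 60.6
```

>>> arm_command(commands=[{"travel": [0, 0, 0], "turn": [0, 0, -1], "hand": 0}, {"travel": [0, 0, 0], "turn": [0, 0, -1], "hand": 0}, {"travel": [0, 0, 0], "turn": [0, 0, -1], "hand": 0}, {"travel": [0, 0, 0], "turn": [0, 0, -1], "hand": 0}, {"travel": [0, 0, 0], "turn": [0, 0, -1], "hand": 0}, {"travel": [0, 0, 0], "turn": [0, 0, -0.4], "hand": 0}, {"travel": [0, 0.4, 0], "turn": [0, 0, 0], "hand": 0}, {"travel": [0, 0.8, 0], "turn": [0, 0, 0], "hand": 0}, {"travel": [-0.05, 1, 0], "turn": [0, 0, 0], "hand": 0}, {"travel": [-0.05, 1, 0], "turn": [0, 0, 0], "hand": 0}])

```text
t: 10.65
ee_pos: [0.5106, -0.148, 0.289]
tcp_rot: [-0.0, -0.053, 0.999, 0.0]
wrist_force: [0.3, -0.2, -3.2]
gripper_width: 0.0353
grip_force: 60.6
```

>>> arm_command(commands=[{"travel": [-0.05, 1, 0], "turn": [0, 0, 0], "hand": 0}, {"travel": [-0.05, 1, 0], "turn": [0, 0, 0], "hand": 0}, {"travel": [-0.05, 1, 0], "turn": [0, 0, 0], "hand": 0}, {"travel": [-0.05, 1, 0], "turn": [0, 0, 0], "hand": 0}, {"travel": [-0.05, 1, 0], "turn": [0, 0, 0], "hand": 0}, {"travel": [-0.05, 1, 0], "turn": [0, 0, 0], "hand": 0}, {"travel": [-0.05, 1, 0], "turn": [0, 0, 0], "hand": 0}, {"travel": [-0.05, 1, 0], "turn": [0, 0, 0], "hand": 0}, {"travel": [-0.05, 1, 0], "turn": [0, 0, 0], "hand": 0}, {"travel": [-0.05, 1, 0], "turn": [0, 0, 0], "hand": 0}])

```text
t: 11.65
ee_pos: [0.4987, 0.0521, 0.2892]
tcp_rot: [-0.0, -0.054, 0.999, 0.0]
wrist_force: [0.0, 0.7, -4.3]
gripper_width: 0.0351
grip_force: 60.6
```

>>> arm_command(commands=[{"travel": [-0.05, 1, 0], "turn": [0, 0, 0], "hand": 0}, {"travel": [-0.05, 1, 0], "turn": [0, 0, 0], "hand": 0}, {"travel": [-0.05, 1, 0], "turn": [0, 0, 0], "hand": 0}, {"travel": [-0.05, 1, 0], "turn": [0, 0, 0], "hand": 0}, {"travel": [0, 1, 0], "turn": [0, 0, 0], "hand": 0}, {"travel": [0, 0.8, 0.5], "turn": [0, 0, 0], "hand": 0}, {"travel": [0, 0.5, 1], "turn": [0, 0, 0], "hand": 0}, {"travel": [0, 0.2, 0.8], "turn": [0, 0, 0], "hand": 0}, {"travel": [0, 0, 0], "turn": [0, 0, 0], "hand": 0}, {"travel": [0, 0, 0], "turn": [0, 0, 0], "hand": 0}])

```text
t: 12.65
ee_pos: [0.4889, 0.1803, 0.2433]
tcp_rot: [-0.0, -0.054, 0.999, -0.0]
wrist_force: [-0.6, -0.5, -2.8]
gripper_width: 0.0354
grip_force: 60.8
```

```bash
cat > s.py <<'E'
from h import *
import sys
np.set_printoptions(precision=4,suppress=True)
s=status.sense(); print(s["t"],s["q"],s["ee_pos"],s["tcp_rot"],s["wrist_force"],s["ft_torque"])
n=sys.argv[1]
a=save("side","s%s.png"%n); b=save("wrist","w%s.png"%n)
x,y=[int(v) for v in proj(cam("side"),[.49,.18,.13])]
g=cv2.cvtColor(a,cv2.COLOR_RGB2BGR)[y-65:y+65,x-50:x+50]; w=cv2.cvtColor(b,cv2.COLOR_RGB2BGR)[100:360,150:490]
print("side crop origin",x-50,y-65,"x4.2; wrist crop 150,100 x1.1")
g=cv2.resize(g,(420,546),interpolation=cv2.INTER_CUBIC); w=cv2.resize(w,(374,286)); h=np.zeros((546,374,3),np.uint8); h[:286]=w
h[286:]=cv2.resize(cv2.cvtColor(viewer.get_image("top"),cv2.COLOR_RGB2BGR)[165:245,215:330],(374,260))
cv2.imwrite("pics/c%s.png"%n,np.hstack([g,h]))
E
python3 s.py 3
```

```text
12.65 [ 0.1993  0.2058 -0.0669  1.2989 -0.0002  0.0916] [0.4889 0.1803 0.2433] [-0.0003 -0.0538  0.9986 -0.0001] [-0.6449 -0.4739 -2.7708] [-0.0644 -0.0148 -0.0354]
side crop origin 248 175 x4.2; wrist crop 150,100 x1.1
```

View pics/c3.png

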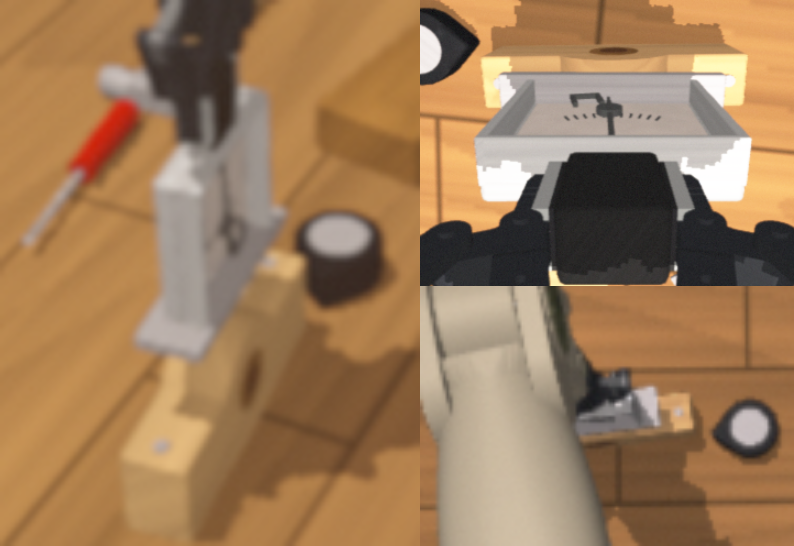

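The gauge hangs level over the knot. In the wrist view its sole (498–733) is centred on the stud (482–748) and parallel to it; the pointer is near 0 and the fork is to the left. I lower it carefully to contact.

>>> arm_command(commands=[{"travel": [0, 0, 0.5], "turn": [0, 0, 0], "hand": 0}, {"travel": [0, 0, 0.5], "turn": [0, 0, 0], "hand": 0}, {"travel": [0, 0, 0.4], "turn": [0, 0, 0], "hand": 0}, {"travel": [0, 0, 0.1], "turn": [0, 0, 0], "hand": 0}, {"travel": [0, 0, 0], "turn": [0, 0, 0], "hand": 0}, {"travel": [0, 0, 0], "turn": [0, 0, 0], "hand": 0}])

```text
t: 13.4
ee_pos: [0.4899, 0.1799, 0.2131]
tcp_rot: [0.0, -0.054, 0.999, -0.0]
wrist_force: [-0.9, 1.1, -3.3]
gripper_width: 0.0354
grip_force: 60.8
```

>>> arm_command(commands=[{"travel": [0, 0, 0.06], "turn": [0, 0, 0], "hand": 0}, {"travel": [0, 0, 0], "turn": [0, 0, 0], "hand": 0}])

```text
t: 13.6
ee_pos: [0.4899, 0.1799, 0.2121]
tcp_rot: [0.0, -0.054, 0.999, -0.0]
wrist_force: [-0.1, 0.0, -3.7]
gripper_width: 0.0353
grip_force: 60.8
```

>>> arm_command(commands=[{"travel": [0, 0, 0.06], "turn": [0, 0, 0], "hand": 0}, {"travel": [0, 0, 0], "turn": [0, 0, 0], "hand": 0}])

```text
t: 13.8
ee_pos: [0.4898, 0.1799, 0.2106]
tcp_rot: [0.0, -0.054, 0.999, -0.0]
wrist_force: [0.3, -1.0, -3.3]
gripper_width: 0.0354
grip_force: 60.8
```

>>> arm_command(commands=[{"travel": [0, 0, 0.05], "turn": [0, 0, 0], "hand": 0}, {"travel": [0, 0, 0], "turn": [0, 0, 0], "hand": 0}])

```text
t: 14.0
ee_pos: [0.4897, 0.1799, 0.2095]
tcp_rot: [-0.0, -0.054, 0.999, -0.0]
wrist_force: [-0.1, 0.2, -4.2]
gripper_width: 0.0355
grip_force: 60.8
```

>>> arm_command(commands=[{"travel": [0, 0, 0.03], "turn": [0, 0, 0], "hand": 0}, {"travel": [0, 0, 0], "turn": [0, 0, 0], "hand": 0}])

```text
t: 14.2
ee_pos: [0.4897, 0.1798, 0.2089]
tcp_rot: [-0.0, -0.054, 0.999, -0.0]
wrist_force: [0.7, 0.5, -4.1]
gripper_width: 0.0352
grip_force: 60.8
```

>>> arm_command(commands=[{"travel": [0, 0, 0.03], "turn": [0, 0, 0], "hand": 0}, {"travel": [0, 0, 0], "turn": [0, 0, 0], "hand": 0}])

```text
t: 14.4
ee_pos: [0.4899, 0.1799, 0.2089]
tcp_rot: [0.0, -0.054, 0.999, -0.0]
wrist_force: [-0.7, 0.2, 0.1]
gripper_width: 0.0352
grip_force: 61.3
```

>>> arm_command(commands=[{"travel": [0, 0, 0.03], "turn": [0, 0, 0], "hand": 0}, {"travel": [0, 0, 0], "turn": [0, 0, 0], "hand": 0}])

```text
t: 14.6
ee_pos: [0.4899, 0.1799, 0.2088]
tcp_rot: [0.001, -0.054, 0.999, 0.0]
wrist_force: [-3.2, 0.6, 4.8]
gripper_width: 0.0355
grip_force: 61.9
```

Contact at TCP z about 0.209, so the sole is 0.122 below the TCP. I ease off a little, pause level, then roll in small rows.

>>> arm_command(commands=[{"travel": [0, 0, -0.03], "turn": [0, 0, 0], "hand": 0}, {"travel": [0, 0, 0], "turn": [0, 0, 0], "hand": 0}, {"travel": [0, 0, 0], "turn": [0, 0, 0], "hand": 0}, {"travel": [0, 0, 0], "turn": [0, 0, 0], "hand": 0}, {"travel": [0, 0, 0], "turn": [0, 0, 0], "hand": 0}])

```text
t: 15.1
ee_pos: [0.49, 0.1799, 0.2088]
tcp_rot: [0.0, -0.054, 0.999, -0.0]
wrist_force: [-1.0, 0.1, 4.5]
gripper_width: 0.0353
grip_force: 61.5
```

>>> arm_command(commands=[{"travel": [0, -0.15, 0], "turn": [-0.25, 0, 0], "hand": 0}, {"travel": [0, -0.15, 0], "turn": [-0.25, 0, 0], "hand": 0}, {"travel": [0, -0.15, 0], "turn": [-0.25, 0, 0], "hand": 0}, {"travel": [0, -0.15, 0], "turn": [-0.25, 0, 0], "hand": 0}, {"travel": [0, 0, 0], "turn": [0, 0, 0], "hand": 0}])

```text
t: 15.6
ee_pos: [0.4913, 0.1675, 0.2083]
tcp_rot: [-0.002, -0.053, 0.997, 0.051]
wrist_force: [-1.9, -0.6, 6.1]
gripper_width: 0.0357
grip_force: 61.8
```

>>> arm_command(commands=[{"travel": [0, -0.15, -0.03], "turn": [-0.25, 0, 0], "hand": 0}, {"travel": [0, -0.15, -0.01], "turn": [-0.25, 0, 0], "hand": 0}, {"travel": [0, -0.15, -0.01], "turn": [-0.25, 0, 0], "hand": 0}, {"travel": [0, -0.15, -0.01], "turn": [-0.25, 0, 0], "hand": 0}, {"travel": [0, 0, 0], "turn": [0, 0, 0], "hand": 0}, {"travel": [0, 0, 0], "turn": [0, 0, 0], "hand": 0}, {"travel": [0, 0, 0], "turn": [0, 0, 0], "hand": 0}, {"travel": [0, 0, 0], "turn": [0, 0, 0], "hand": 0}, {"travel": [0, 0, 0], "turn": [0, 0, 0], "hand": 0}, {"travel": [0, 0, 0], "turn": [0, 0, 0], "hand": 0}])

```text
t: 16.6
ee_pos: [0.4921, 0.1561, 0.2074]
tcp_rot: [-0.006, -0.053, 0.994, 0.1]
wrist_force: [0.5, -0.1, -2.1]
gripper_width: 0.0356
grip_force: 60.9
```

>>> arm_command(commands=[{"travel": [0, 0, 0], "turn": [0, 0, 0], "hand": 0}, {"travel": [0, 0, 0], "turn": [0, 0, 0], "hand": 0}, {"travel": [0, 0, 0], "turn": [0, 0, 0], "hand": 0}, {"travel": [0, 0, 0], "turn": [0, 0, 0], "hand": 0}, {"travel": [0, 0, 0], "turn": [0, 0, 0], "hand": 0}, {"travel": [0, 0, 0], "turn": [0, 0, 0], "hand": 0}, {"travel": [0, 0, 0], "turn": [0, 0, 0], "hand": 0}])

```text
t: 17.3
ee_pos: [0.4922, 0.156, 0.2075]
tcp_rot: [-0.005, -0.053, 0.994, 0.1]
wrist_force: [0.7, -0.4, -3.5]
gripper_width: 0.0354
grip_force: 60.8
```

```bash
sed -i 's/\[100:360,150:490\]/[150:240,240:400]/; s/(374,286)/(374,210)/; s/w=cv2.resize(w,(374,210))/w=cv2.copyMakeBorder(cv2.resize(w,(374,210),interpolation=cv2.INTER_CUBIC),0,76,0,0,0)/; s/wrist crop 150,100 x1.1/wrist crop 240,150 x2.34/' s.py; python3 s.py 4
```

```text
17.3 [ 0.0334  0.1993 -0.1783  1.2085  0.1995 -0.0753] [0.4922 0.156  0.2075] [-0.0055 -0.0533  0.9936  0.0997] [ 0.6556 -0.4303 -3.5065] [-0.3617 -0.027   0.0077]
side crop origin 248 175 x4.2; wrist crop 240,150 x2.34
```

View pics/c4.png

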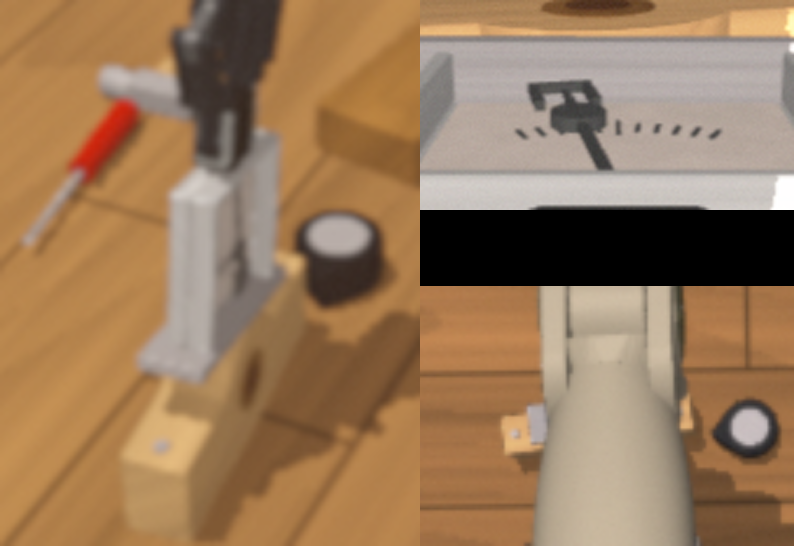

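The pointer tip (about 570,95) sits between the prongs (537 and 600), but the force shows the sole is only just touching. I press lightly to restore contact.

>>> arm_command(commands=[{"travel": [0, 0, 0.03], "turn": [0, 0, 0], "hand": 0}, {"travel": [0, 0, 0], "turn": [0, 0, 0], "hand": 0}])

```text
t: 17.65
ee_pos: [0.4924, 0.1561, 0.2073]
tcp_rot: [-0.005, -0.053, 0.994, 0.1]
wrist_force: [-0.7, -0.6, -0.6]
gripper_width: 0.0357
grip_force: 61.3
```

>>> arm_command(commands=[{"travel": [0, 0, 0.02], "turn": [0, 0, 0], "hand": 0}, {"travel": [0, 0, 0], "turn": [0, 0, 0], "hand": 0}, {"travel": [0, 0, 0], "turn": [0, 0, 0], "hand": 0}, {"travel": [0, 0, 0], "turn": [0, 0, 0], "hand": 0}, {"travel": [0, 0, 0], "turn": [0, 0, 0], "hand": 0}, {"travel": [0, 0, 0], "turn": [0, 0, 0], "hand": 0}, {"travel": [0, 0, 0], "turn": [0, 0, 0], "hand": 0}, {"travel": [0, 0, 0], "turn": [0, 0, 0], "hand": 0}, {"travel": [0, 0, 0], "turn": [0, 0, 0], "hand": 0}, {"travel": [0, 0, 0], "turn": [0, 0, 0], "hand": 0}])

```text
t: 18.65
ee_pos: [0.4925, 0.1561, 0.2073]
tcp_rot: [-0.005, -0.053, 0.994, 0.1]
wrist_force: [-1.4, -1.5, 6.2]
gripper_width: 0.0353
grip_force: 61.6
```

>>> arm_command(commands=[{"travel": [0, 0, 0], "turn": [0, 0, 0], "hand": 0}, {"travel": [0, 0, 0], "turn": [0, 0, 0], "hand": 0}, {"travel": [0, 0, 0], "turn": [0, 0, 0], "hand": 0}, {"travel": [0, 0, 0], "turn": [0, 0, 0], "hand": 0}, {"travel": [0, 0, 0], "turn": [0, 0, 0], "hand": 0}, {"travel": [0, 0, 0], "turn": [0, 0, 0], "hand": 0}, {"travel": [0, 0, 0], "turn": [0, 0, 0], "hand": 0}, {"travel": [0, 0, 0], "turn": [0, 0, 0], "hand": 0}, {"travel": [0, 0, 0], "turn": [0, 0, 0], "hand": 0}, {"travel": [0, 0, 0], "turn": [0, 0, 0], "hand": 0}])

```text
t: 19.65
ee_pos: [0.4926, 0.1561, 0.2073]
tcp_rot: [-0.005, -0.053, 0.994, 0.1]
wrist_force: [-2.0, -1.6, 6.0]
gripper_width: 0.0352
grip_force: 61.6
```

```bash
python3 - <<'E'
from h import *
b=save("wrist","w5.png"); print(status.sense()["wrist_force"])
cv2.imwrite("pics/w5c.png",cv2.resize(cv2.cvtColor(b,cv2.COLOR_RGB2BGR)[170:235,265:355],None,fx=8,fy=8,interpolation=cv2.INTER_CUBIC))
E
```

```text
[-1.20382001 -2.09905117  6.39723843]
```

View pics/w5c.png

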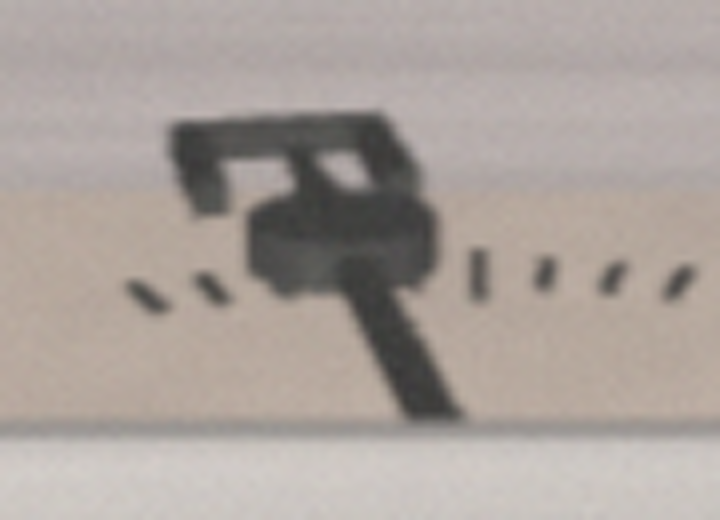

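The pointer rests between the prongs, about 0.8 mm short of their middle. I make a fine correction and ease the push slightly, then let it settle.

>>> arm_command(commands=[{"travel": [0, -0.06, -0.012], "turn": [-0.1, 0, 0], "hand": 0}, {"travel": [0, 0, 0], "turn": [0, 0, 0], "hand": 0}, {"travel": [0, 0, 0], "turn": [0, 0, 0], "hand": 0}, {"travel": [0, 0, 0], "turn": [0, 0, 0], "hand": 0}, {"travel": [0, 0, 0], "turn": [0, 0, 0], "hand": 0}, {"travel": [0, 0, 0], "turn": [0, 0, 0], "hand": 0}, {"travel": [0, 0, 0], "turn": [0, 0, 0], "hand": 0}, {"travel": [0, 0, 0], "turn": [0, 0, 0], "hand": 0}, {"travel": [0, 0, 0], "turn": [0, 0, 0], "hand": 0}, {"travel": [0, 0, 0], "turn": [0, 0, 0], "hand": 0}])

```text
t: 20.7
ee_pos: [0.4928, 0.1548, 0.2072]
tcp_rot: [-0.005, -0.053, 0.993, 0.105]
wrist_force: [-1.5, -1.2, 5.6]
gripper_width: 0.0353
grip_force: 61.9
```

>>> arm_command(commands=[{"travel": [0, 0, 0], "turn": [0, 0, 0], "hand": 0}, {"travel": [0, 0, 0], "turn": [0, 0, 0], "hand": 0}, {"travel": [0, 0, 0], "turn": [0, 0, 0], "hand": 0}, {"travel": [0, 0, 0], "turn": [0, 0, 0], "hand": 0}, {"travel": [0, 0, 0], "turn": [0, 0, 0], "hand": 0}, {"travel": [0, 0, 0], "turn": [0, 0, 0], "hand": 0}, {"travel": [0, 0, 0], "turn": [0, 0, 0], "hand": 0}, {"travel": [0, 0, 0], "turn": [0, 0, 0], "hand": 0}, {"travel": [0, 0, 0], "turn": [0, 0, 0], "hand": 0}, {"travel": [0, 0, 0], "turn": [0, 0, 0], "hand": 0}])

```text
t: 21.7
ee_pos: [0.4927, 0.1548, 0.2071]
tcp_rot: [-0.005, -0.053, 0.993, 0.105]
wrist_force: [-1.5, -2.9, 6.0]
gripper_width: 0.0356
grip_force: 61.9
```

```bash
python3 -c "
from bench import ctrl
print(ctrl.job_done())"
```

```text
the job is handed in; nothing more can be done
None
```

The job is handed in at 21.7 s: the gauge is held still in the gripper on the knot with about 9 N of push, and the pointer was between the prongs when last seen, before a final 0.01 rad nudge towards their middle. During the rocking the sole carried no load for about a second (the force read only the gauge's weight) before I pressed it back down, and I turned the gauge end for end on the stud to stay within the last joint's range.

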